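Load the steel balls and hold the gate pin open

ROBOT

A 7-joint arm with a two-finger parallel gripper is mounted at the origin on the work surface. World frame = base frame: x ahead of the robot, y to its left, z up, the work surface at z = 0. Lengths are in m, angles in rad, forces in N, time in s.
With the tool pointing down it reaches from about 0.4 to 0.85 m from the base axis. Payload 10.4 kg.
Tool frame: the origin (TCP) lies on the centre line of the jaws, within the pads' length; the fingertips stand r.tip_extent ahead of it and the grasp point (between the pads) lies 8 mm behind it (r.tip_extent is the distance from the TCP to the fingertips, in m); z points along the fingers, y is the direction in which the jaws open and shut (so a half turn about z gives the same grasp; the last joint's range is limited). The gripper opens to 87 mm and grips with 3 to 60 N. Pads are 19 mm wide; open, the fingers measure 117 mm over their backs; the gripper's body (75 mm by 190 mm) begins 51 mm behind the grasp point.
Start: joints at [-1.308, 0.332, -0.065, 1.46, 0.022, 1.35, -0.088], TCP at [0.176, 0.6, 0.234] pointing down, gripper open.
Joint ranges: [-2.6, 2.6], [-0.5, 2.12], [-1.47, 1.34], [0.16, 2.42], [-1.27, 4.41], [0.06, 2.06], [-2.6, 2.6]. Speed limits (rad/s): [2.22, 2.22, 2.79, 2.79, 3.14, 3.14, 3.14].

INTERFACE

Orientations are given as a unit quaternion [x, y, z, w].
In Python, from bench import r gives the robot as it stands.
- The arm moves only by the shell command python3 -m jog 'ROWS' [FORCE]. ROWS is JSON, a list of rows, each a list of 7 numbers: the shift along the tool's x, y, z in cm, then the turn, a rotation vector about the tool's x, y, z in rad, then the opening, from -1 (shut) to 1 (fully open). In form: [[tx, ty, tz, wx, wy, wz, jaw], ...]. A call has 1 to 20 rows; each row shifts and turns the commanded pose from where the row before left it, along the tool's axes as they then stand; what a row does not reach is not made up. A row lasts 1/8 s, in which the tool goes at most 62.5 mm and 10.7 degrees, less where a joint would pass 70% of its speed; a pose out of reach is approached as far as the arm can. A call with a gripper value outside its range is refused whole. The fingers move at their own pace and stop on an object; FORCE is the grip in N (left out, the last holds). Time passes only in rows, so rows that do not move let the fingers close. It gives the time, the measured TCP pose, the force and the opening at its end, in the units of the state.
- r.read_state(): the state, without advancing time (a new reading comes with each control period).
- r.camera(name): name is "scene" or "top" or "wrist"; returns a dict with "frame" (480x640x3 uint8, red, green, blue), "fx", "fy", "cx", "cy" (pixels), "camera_from_world" (4x4, takes a point from world to camera coordinates). Camera axes: x right, y down, z forward; pixel columns grow to the right and rows downward; lengths in m; the calibration is good to about 2 mm. A picture is of the moment at which its call begins. There is no depth.
- r.close_job(): hands the job in, once; it reports no verdict.
Trained networks look in a picture, given as the dict that the camera call returned (one of the last four; its "shot" number tells which), for a name from the list of things; names that differ only in an ending like _2 or _b are one class to them, and where a whole thing is asked for, a point or a joint stands for the part that bears it (a point fixed in the world has none). Each returns a list of dicts, best first, with "score" (0 to 1); they miss things now and then, are a little off and sometimes report something else, mostly with a low value. They report only what shows in the picture. A call takes as long as a camera call.
- r.search_frame(picture, thing): "rect" ([left, top, right, bottom] in pixels, round what is visible of it).
The state is a dict: "time": time; "joint_positions": joint angles; "joint_vel": joint speeds; "joint_torque": joint torques, N m; "ee_pos": TCP position; "eef_rot": TCP orientation; "ft_force": force on the tool from outside, world axes, zero at the start; "torque": the same for the moment, N m; "width": finger opening in m.
Only numpy, scipy, OpenCV 4.12 (cv2) and the standard library are available. Lean on these libraries where they do the work, as an engineer would, in place of code of your own. Each camera call takes 0.05 s, during which the arm holds its last target.

TASK

Pour the five steel balls from the yellow scoop through the blue funnel into the clear tube while the gate pin is still seated, then set the empty scoop down upright on the bench and let go of it. Then grip the red knob, pull the sprung gate pin fully back so that all five balls drop into the white tray, and finish while still holding the pin back with the gripper. Leave the other things on the bench where they are.

Things in the scene. Friction and masses are not known exactly. Their poses are not given: they have to be found in the camera images.
- loader: Ball loader, fixed: amber base plate 205 x 100 x 12 mm, two aluminium posts 40 mm either side (y) of an upright clear tube (bore 34 mm, outside 41 mm, 72 to 155 mm above the bench), blue funnel on top, white tray below. Origin on the tube's axis at bench height, z up. Its -x points along the gate pin to the red knob; a block (110 mm high) and 22 mm barrel, ending at x = -122 mm, carry the pin.
- funnel_mouth (a point): Centre of the blue funnel's round mouth, at its rim, 197 mm above the bench on the tube's axis. Mouth 105 mm across inside, 112 mm outside; throat 42 mm lower, 34 mm across.
- gate (a joint): Gate pin travel, m. 0: seated, a 14 mm steel pin crosses the tube 100 mm above the bench, tip in the seat hole of the far wall's brass boss; balls cannot pass. Grows as the knob is pulled level along the loader's -x. From 0.036 the tip is clear of seat and bore; stop at 0.042. Starts at 0. A spring pulls it shut, 4.5 N at 0, 11 N at the stop; let go, it snaps shut.
- gate_knob (a point): Centre of the red knob's grip, on the pin's axis 100 mm above the bench; moves with the pin (seated: 140 mm to the loader's -x of the tube axis). A lying cylinder 24 mm across, 30 mm long along the loader's x, with a flange 36 mm across, 6 mm thick at its outer (-x) end that keeps fingers from sliding off. Free space below and beside it. Axes are the loader's.
- tray (a point): Point on the tray's floor near its low end, 70 mm to the loader's +x of the tube axis, where released balls roll. Tray inside: 50 mm wide (y), x = -26 to +96 mm from the tube axis, walls to about 60 mm above the bench, floor sloping down to +x.
- scoop: Yellow open scoop with orange upright handle, 0.14 kg (varies), loose. Trough 52 mm wide outside, 46 inside, walls 26 mm high, flat floor 3 mm thick rising in an 18 degree ramp to an open spout at its -x end; tipping the spout down 40 degrees or more empties it. Origin on the underside, mid-trough, at bench height; z up, x from spout to handle.
- scoop_handle (a point): Grip point of the scoop's handle, a fin 26 mm (x) by 14 mm (y) that stands from the underside to 88 mm high; this point is on its middle 67 mm above the underside, 47 mm to +x of the scoop's origin. Pinch it across y from above. Axes are the scoop's.
- scoop_spout (a point): Middle of the scoop's open spout lip, 55 mm to -x of the scoop's origin, 13 mm above the underside.
- ball1: Steel ball, 14 mm across, 11 g, origin at its centre. Starts in the scoop's trough with the other four.
- ball2: Steel ball, 14 mm across, 11 g, origin at its centre. Starts in the scoop's trough with the other four.
- ball3: Steel ball, 14 mm across, 11 g, origin at its centre. Starts in the scoop's trough with the other four.
- ball4: Steel ball, 14 mm across, 11 g, origin at its centre. Starts in the scoop's trough with the other four.
- ball5: Steel ball, 14 mm across, 11 g, origin at its centre. Starts in the scoop's trough with the other four.
- dish: White ceramic bowl, 90 mm across, 30 mm high, loose; origin at the centre of its underside. It stands to one side of the loader and the scoop to the other, which way round varies. Bystander.
- flask: Amber glass bottle with white cap, 52 mm across, 120 mm high, loose, upright; origin at the centre of its underside. Bystander.
- spanner: Steel open-ended spanner, 150 mm long, lying loose along its own x; origin under its middle. Bystander.
- chip_box: Flat blue chip box, 75 x 75 x 16 mm, loose; origin at the centre of its underside. Bystander.
- kit_case: Wooden connector kit case, 70 x 110 x 40 mm, loose; origin at the centre of its underside. Bystander.

How it is judged:
On the way, in this order (a step that is already met when the one before it is completed fails the run):
1. the scoop's spout is brought over the funnel mouth, the pin seated (horizontal distance between scoop_spout and funnel_mouth below 0.08 m and height (world z) of scoop_spout above 0.17 m and value of joint gate below 0.006 m), for 0.1 s.
2. all five balls lie in the tube on the seated pin (horizontal distance between each of ball1, ball2, ball3, ball4, ball5 and loader below 0.022 m and z of ball1 in the frame of loader between 0.09 and 0.17 m and linear speed of each of ball1, ball2, ball3, ball4, ball5 below 0.08 m/s and z of ball2 in the frame of loader between 0.09 and 0.17 m and z of ball3 in the frame of loader between 0.09 and 0.17 m and z of ball4 in the frame of loader between 0.09 and 0.17 m and z of ball5 in the frame of loader between 0.09 and 0.17 m and value of joint gate below 0.006 m), for 0.2 s.
3. the scoop stands upright on the bench, let go, the balls still in the tube (all of step 2 and height (world z) of scoop below 0.015 m and angle between scoop's own z axis and vertical below 0.12 rad and contact force between the fingers and scoop below 0.1 N and linear speed of scoop below 0.03 m/s), for 0.2 s.
4. the pin is held fully back by the fingers (value of joint gate above 0.036 m and contact force between the fingers and gate above 2 N), for 0.2 s.
At the end, for the whole second after the job is handed in: The fingers hold the gate pin still, at least 36 mm back of its 42; all five balls rest in the tray; the scoop stands upright (within 7 degrees) on the bench, released, at rest, not against the knob; dish, flask, spanner, chip box and kit case are within 40 mm of their starts (all of step 4 and x of ball1 in the frame of loader between -0.03 and 0.1 m and y of ball1 in the frame of loader between -0.03 and 0.03 m and z of ball1 in the frame of loader between 0.02 and 0.064 m and x of ball2 in the frame of loader between -0.03 and 0.1 m and y of ball2 in the frame of loader between -0.03 and 0.03 m and z of ball2 in the frame of loader between 0.02 and 0.064 m and x of ball3 in the frame of loader between -0.03 and 0.1 m and y of ball3 in the frame of loader between -0.03 and 0.03 m and z of ball3 in the frame of loader between 0.02 and 0.064 m and x of ball4 in the frame of loader between -0.03 and 0.1 m and y of ball4 in the frame of loader between -0.03 and 0.03 m and z of ball4 in the frame of loader between 0.02 and 0.064 m and x of ball5 in the frame of loader between -0.03 and 0.1 m and y of ball5 in the frame of loader between -0.03 and 0.03 m and z of ball5 in the frame of loader between 0.02 and 0.064 m and height (world z) of scoop below 0.015 m and angle between scoop's own z axis and vertical below 0.12 rad and contact force between the fingers and scoop below 0.1 N and linear speed of scoop below 0.03 m/s and velocity of joint gate between -0.01 and 0.01 m/s and contact force between scoop and gate below 0.1 N and linear speed of each of ball1, ball2, ball3, ball4, ball5 below 0.08 m/s and distance of each of dish, flask, spanner, chip_box, kit_case from where it was at the start of the episode below 0.04 m); the arm keeps its last pose, push and grip.
It fails at once if the dish is pushed away or lifted (more than 40 mm) (distance of dish from where it was at the start of the episode above 0.04 m).
It fails at once if the flask is pushed away or lifted (more than 40 mm) (distance of flask from where it was at the start of the episode above 0.04 m).
It fails at once if the spanner is pushed away or lifted (more than 40 mm) (distance of spanner from where it was at the start of the episode above 0.04 m).
It fails at once if the chip box is pushed away or lifted (more than 40 mm) (distance of chip_box from where it was at the start of the episode above 0.04 m).
It fails at once if the kit case is pushed away or lifted (more than 40 mm) (distance of kit_case from where it was at the start of the episode above 0.04 m).
It also fails if it takes over 66 s, if anything falls off the work surface, if the arm or the gripper's body presses on something with over 40 N, if the wrist force passes 120 N, or if a joint passes its speed limit or range.

## Working session

There is one attempt and no reset: what is moved stays moved. The work goes in short steps, Python scripts to look and compute and a shell command to move; the robot and the scene stay as the last step left them, time stands still between calls to the robot, and variables do not carry over. Pictures are saved under pics/ and viewed, and the job is handed in when it is done.

```bash
ls; mkdir -p pics; cat > h.py <<'E'
import numpy as np,cv2
from bench import r
from scipy.spatial.transform import Rotation as R
def snap(n,f):
    p=r.camera(n); cv2.imwrite('pics/'+f,p['frame'][:,:,::-1]); return p
def pix(p,X):
    T=np.array(p['camera_from_world']); c=T[:3,:3]@np.array(X)+T[:3,3]
    return np.array([p['fx']*c[0]/c[2]+p['cx'],p['fy']*c[1]/c[2]+p['cy']])
def ray(p,u,v,z):
    T=np.array(p['camera_from_world']); Rm=T[:3,:3]; o=-Rm.T@T[:3,3]
    d=Rm.T@np.array([(u-p['cx'])/p['fx'],(v-p['cy'])/p['fy'],1]); return o+d*(z-o[2])/d[2]
E
python3 - <<'E'
from h import *
s=r.read_state(); print({k:np.round(v,3) for k,v in s.items()}, r.tip_extent)
for n in ['top','scene']:
    p=snap(n,n+'0.png'); T=np.array(p['camera_from_world']); print(n,p['fx'],p['cx'],p['cy'],-T[:3,:3].T@T[:3,3]); print(T[:3,:3].round(2))
    for t in ['loader','funnel_mouth','gate_knob','scoop','scoop_handle','dish','flask','spanner','chip_box','kit_case']:
        print(t,[(np.round(d['rect']),round(d['score'],2)) for d in r.search_frame(p,t)[:2]])
E
```

```text
pics
{'time': np.float64(0.0), 'joint_positions': array([-1.308,  0.333, -0.065,  1.461,  0.022,  1.35 , -0.088]), 'joint_vel': array([ 0.001,  0.   , -0.   ,  0.   ,  0.001, -0.002,  0.   ]), 'joint_torque': array([-0.0000e+00, -6.2325e+01,  2.5000e-02, -3.8990e+01, -6.1000e-02,
        3.9000e-02,  0.0000e+00]), 'ee_pos': array([0.176, 0.599, 0.233]), 'eef_rot': array([ 0.142,  0.99 , -0.001, -0.   ]), 'ft_force': array([ 0.067, -0.076, -0.452]), 'torque': array([0.019, 0.035, 0.012]), 'width': np.float64(0.087)} 0.011
top 468.70521375244215 312.92792722910156 235.60058996125534 [0.44222801 0.0214983  1.49376296]
[[ 0.01 -1.    0.01]
 [-1.   -0.01 -0.07]
 [ 0.07 -0.01 -1.  ]]
loader [(array([314., 171., 355., 255.]), 0.63)]
funnel_mouth [(array([310., 174., 352., 256.]), 0.61)]
gate_knob [(array([324., 194., 335., 256.]), 0.72)]
scoop [(array([400., 231., 419., 273.]), 0.93)]
scoop_handle [(array([398., 230., 422., 274.]), 0.85)]
dish [(array([205., 221., 233., 250.]), 0.79), (array([312., 171., 354., 257.]), 0.27)]
flask [(array([208., 170., 229., 190.]), 0.56)]
spanner [(array([402., 236., 416., 272.]), 0.45)]
chip_box [(array([441., 263., 471., 293.]), 0.72), (array([401., 232., 422., 276.]), 0.36)]
kit_case [(array([133., 267., 179., 298.]), 0.79)]
scene 493.664815994302 319.706069716949 238.9280838744049 [ 1.42986011 -0.04153309  0.90065802]
[[ 0.07  1.    0.01]
 [ 0.64 -0.04 -0.77]
 [-0.77  0.06 -0.64]]
loader [(array([259., 240., 313., 357.]), 0.89), (array([178., 261., 201., 298.]), 0.65)]
funnel_mouth [(array([259., 239., 312., 360.]), 0.92)]
gate_knob []
scoop [(array([176., 260., 201., 296.]), 0.67)]
scoop_handle [(array([176., 260., 203., 298.]), 0.82)]
dish [(array([402., 260., 435., 287.]), 0.77)]
flask [(array([430., 299., 453., 345.]), 0.6)]
spanner [(array([169., 319., 198., 374.]), 0.9)]
chip_box [(array([119., 245., 159., 275.]), 0.7)]
kit_case [(array([453., 225., 502., 256.]), 0.77)]
```

View pics/top0.png

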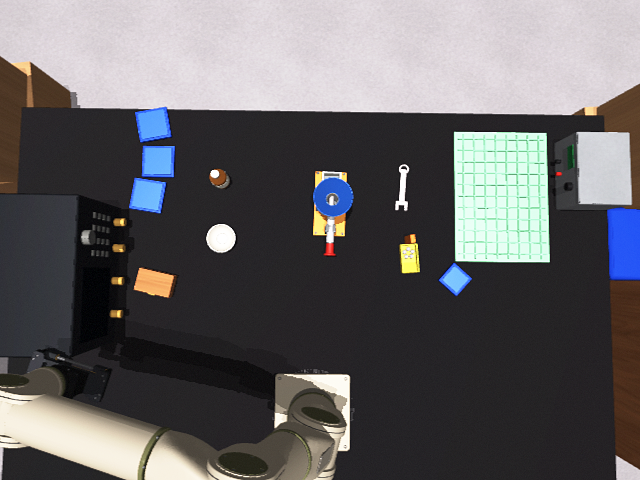

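View pics/scene0.png

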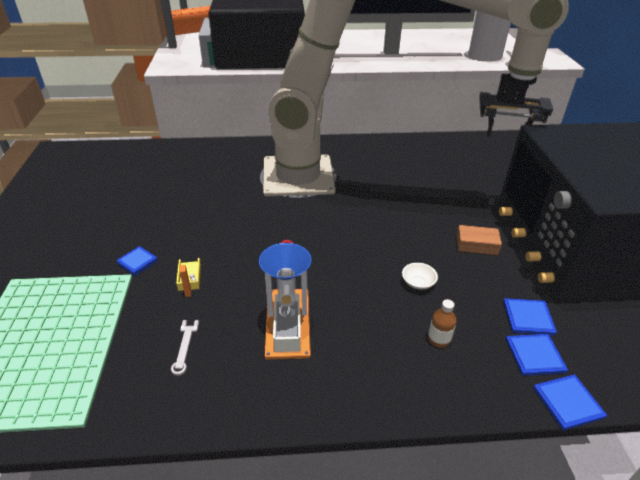

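```bash
python3 - <<'E'
import cv2
a=cv2.imread('pics/top0.png')[150:320,290:490]
cv2.imwrite('pics/top0z.png',cv2.resize(a,None,fx=4,fy=3.5 if 0 else 3.5,interpolation=2))
cv2.imwrite('pics/top0z.png',cv2.resize(a,(680,578),interpolation=2))
b=cv2.imread('pics/scene0.png')[210:390,140:340]
cv2.imwrite('pics/scene0z.png',cv2.resize(b,(660,594),interpolation=2))
E
```

```text
(no output)
```

View pics/top0z.png

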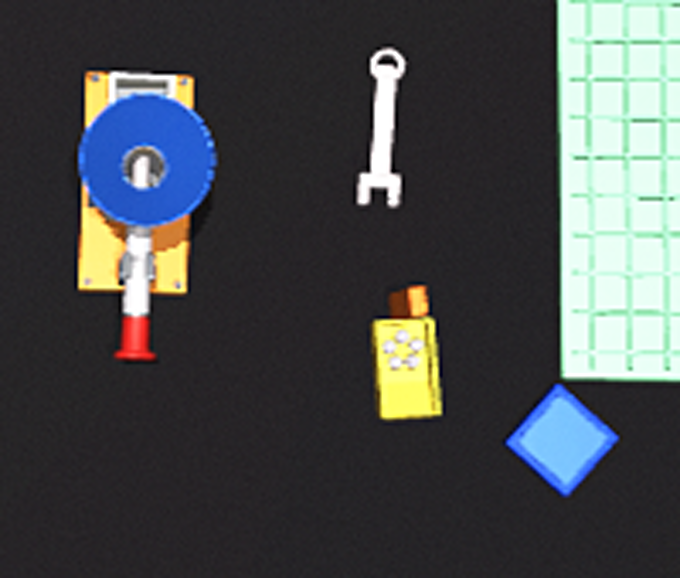

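View pics/scene0z.png

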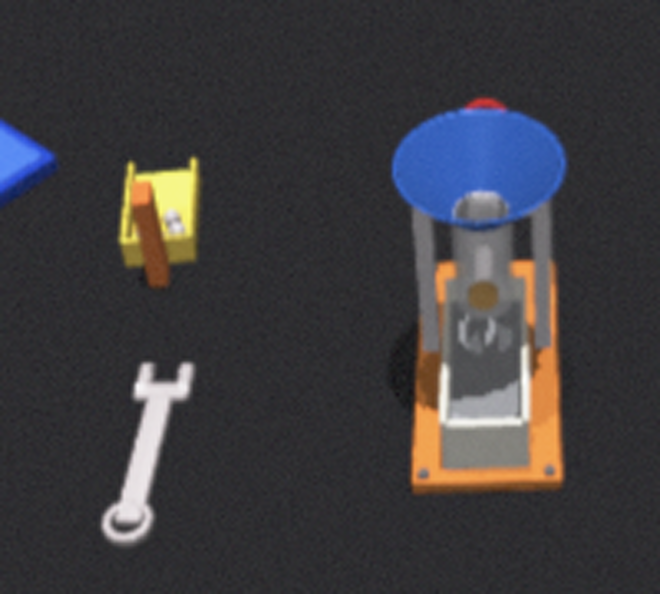

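```bash
python3 - <<'E'
from h import *
p=r.camera('top'); q=lambda a,b,z: ray(p,290+a/3.4,150+b/3.4,z).round(4)
print('base',[q(a,b,.012)[:2] for a,b in [(86,72),(194,75),(187,293),(78,290)]])
print('funnel',q(147,160,.197)); print('knob flange',q(135,357,.1))
print('handle top',q(419,301,.088)); print('trough rim corners',[q(a,b,z)[:2] for a,b,z in [(373,320,.026),(434,318,.026),(441,414,.026),(379,419,.026)]])
print('spanner',q(387,62,0),q(379,205,0),'chip',q(562,440,.016))
# scene handle top
p2=r.camera('scene'); q=lambda a,b,z: ray(p2,140+a/3.3,210+b/3.3,z).round(4)
print('handle top scene',q(143,186,.088),'funnel',q(479,165,.197),'base',[q(a,b,.012)[:2] for a,b in [(413,488),(562,483)]])
# segment funnel blue in top, yellow in top
f=p['frame'].astype(int)
m=(f[:,:,2]>120)&(f[:,:,0]<70)&(f[:,:,1]<120); m[:, :300]=0;m[:,370:]=0;m[:150]=0;m[230:]=0
ys,xs=np.nonzero(m); c,rad=cv2.minEnclosingCircle(np.c_[xs,ys].astype(np.float32)); print('circle',c,rad,ray(p,*c,.197))
m=(f[:,:,0]>150)&(f[:,:,1]>150)&(f[:,:,2]<120); m[:, :390]=0;m[:,430:]=0;m[:220]=0;m[285:]=0
ys,xs=np.nonzero(m); b=cv2.minAreaRect(np.c_[xs,ys].astype(np.float32)); print(b,[ray(p,*k,.02)[:2].round(4) for k in cv2.boxPoints(b)])
E
```

```text
base [array([ 0.753 , -0.0038]), array([ 0.7515, -0.1055]), array([ 0.5455, -0.1   ]), array([0.5472, 0.0017])]
funnel [ 0.6417 -0.0514  0.197 ]
knob flange [ 0.4828 -0.0476  0.1   ]
handle top [ 0.5354 -0.2997  0.088 ]
trough rim corners [array([ 0.5214, -0.2712]), array([ 0.5239, -0.3278]), array([ 0.4354, -0.3337]), array([ 0.4302, -0.2764])]
spanner [ 0.7689 -0.2904  0.    ] [ 0.6318 -0.2824  0.    ] chip [ 0.4124 -0.4486  0.016 ]
handle top scene [ 0.5324 -0.2959  0.088 ] funnel [ 0.6454 -0.0494  0.197 ] base [array([ 0.7565, -0.1011]), array([ 0.7588, -0.0023])]
circle (332.8033447265625, 196.31097412109375) 20.267242431640625 [ 0.64382073 -0.05018277  0.197     ]
((409.1293640136719, 253.68234252929688), (37.12110900878906, 17.48680305480957), 85.60128784179688) [array([ 0.5479, -0.2702]), array([ 0.5528, -0.3255]), array([ 0.4361, -0.3338]), array([ 0.4314, -0.2788])]
```

```bash
python3 -m jog '[[0,0,-2,0,0,0,1],[0,0,-2,0,0,0,1],[0,0,-1,0,0,0.186,1],[0,0,-1,0,0,0.186,1],[0,0,-1,0,0,0.186,1],[0,0,-1,0,0,0.186,1],[0,0,-1,0,0,0.186,1],[0,0,-1,0,0,0.186,1],[0,0,-1,0,0,0.186,1],[0,0,-1,0,0,0.186,1],[0,0,-1,0,0,0.186,1],[0,0,-1,0,0,0.186,1],[0,0,0,0,0,0.186,1],[0,0,0,0,0,0.186,1],[0,0,0,0,0,0.186,1],[0,0,0,0,0,0.186,1],[0,0,0,0,0,0.186,1]]'
cat >> h.py <<'E'
def tr(goal, yaw=None):
    s=r.read_state(); M=R.from_quat(s['eef_rot']); g=np.array(goal)
    print('t',round(s['time'],2),'pos',s['ee_pos'].round(4),'toolx yaw deg',np.degrees(np.arctan2(*M.as_matrix()[[1,0],0])).round(2),'zaxis',M.as_matrix()[:,2].round(3),'w',round(s['width'],4),'F',s['ft_force'].round(1))
    print('delta tool cm',(M.inv().apply(g-s['ee_pos'])*100).round(2)); print('j',np.round(s['joint_positions'],2))
E
python3 -c "
from h import *
tr([.3,.4,.37])"
```

```text
time: 3.32
ee_pos: [0.1802, 0.5988, 0.361]
eef_rot: [0.996, 0.093, -0.009, 0.011]
ft_force: [0.3, 0.1, -2.1]
width: 0.0868
t 3.33 pos [0.1802 0.5988 0.361 ] toolx yaw deg 10.67 zaxis [-0.017 -0.024 -1.   ] w 0.0868 F [ 0.3  0.1 -2.1]
delta tool cm [ 8.07 21.77 -0.63]
j [-1.77  0.36  0.61  1.23 -0.21  1.64 -2.59]
```

```bash
python3 -m jog '[[1.4,3.6,0,0,0,0,1],[1.4,3.6,0,0,0,0,1],[1.4,3.6,0,0,0,0,1],[1.4,3.6,0,0,0,0,1],[1.4,3.6,0,0,0,0,1],[1.4,3.6,0,0,0,0,1],[2,4,0,0,0,0,1],[2,4,0,0,0,0,1],[2,4,0,0,0,0,1],[2,4,0,0,0,0,1],[2,4,0,0,0,0,1]]'
python3 -c "
from h import *
tr([.534,-.298,.25])"
```

```text
time: 4.7
ee_pos: [0.4387, 0.2228, 0.3659]
eef_rot: [0.996, 0.093, -0.009, 0.011]
ft_force: [0.7, -1.0, -0.4]
width: 0.0869
t 4.7 pos [0.4387 0.2228 0.3659] toolx yaw deg 10.66 zaxis [-0.016 -0.025 -1.   ] w 0.0869 F [ 0.7 -1.  -0.4]
delta tool cm [-4.000e-02  5.269e+01  1.272e+01]
j [-1.49 -0.03  0.92  1.59  0.04  1.6  -1.96]
```

```bash
python3 -m jog '[[0,4,0,0,0,0,1],[0,4,0,0,0,0,1],[0,4,0,0,0,0,1],[0,4,0,0,0,0,1],[0,4,0,0,0,0,1],[0,4,0,0,0,0,1],[0,4,0,0,0,0,1],[0,4,0,0,0,0,1],[0,4,0,0,0,0,1],[0,4,0,0,0,0,1],[0,4,1,0,0,0,1],[0,4,2,0,0,0,1],[0,4,3,0,0,0,1]]'
python3 -c "
from h import *
tr([.534,-.298,.20])
s=r.read_state(); M=R.from_quat(s['eef_rot']); c,n=np.cos(np.radians(3.7)),np.sin(np.radians(3.7))
D=np.array([[c,n,0],[n,-c,0],[0,0,-1]]).T
print((M.inv()*R.from_matrix(D)).as_rotvec().round(4))"
```

```text
time: 6.32
ee_pos: [0.5335, -0.2878, 0.3171]
eef_rot: [0.996, 0.093, -0.009, 0.012]
ft_force: [0.3, 0.5, 1.0]
width: 0.087
t 6.33 pos [ 0.5335 -0.2878  0.3171] toolx yaw deg 10.68 zaxis [-0.015 -0.026 -1.   ] w 0.087 F [0.3 0.5 1. ]
delta tool cm [ 0.08  0.74 11.73]
j [-0.43  0.44  1.17  1.42 -0.38  1.53 -0.67]
[0.0239 0.0179 0.1221]
```

```bash
python3 -m jog '[[0,0,0,0.024,0.018,0.122,1],[0,1,4,0,0,0,1],[0,0,4,0,0,0,1],[0,0,3,0,0,0,1],[0,0,0,0,0,0,1]]'
python3 -c "
from h import *
tr([.534,-.298,.059])
p=snap('wrist','w1.png'); print(pix(p,[.534,-.298,.088]))
print([(np.round(d['rect']),round(d['score'],2)) for d in r.search_frame(p,'scoop_handle')[:2]])
p=snap('top','t1.png');cv2.imwrite('pics/t1.png',cv2.resize(p['frame'][150:320,330:530,::-1],(680,578)))
"
```

```text
time: 6.95
ee_pos: [0.5327, -0.2954, 0.2059]
eef_rot: [0.999, 0.032, -0.002, -0.001]
ft_force: [0.0, 1.2, 0.5]
width: 0.0873
t 6.95 pos [ 0.5327 -0.2954  0.2059] toolx yaw deg 3.68 zaxis [-0.004  0.002 -1.   ] w 0.0873 F [0.  1.2 0.5]
delta tool cm [ 0.17  0.3  14.68]
j [-0.38  0.52  1.13  1.58 -0.48  1.35 -0.7 ]
[325.04861332 241.53247163]
[(array([293., 199., 356., 319.]), 0.98)]
```

View pics/w1.png

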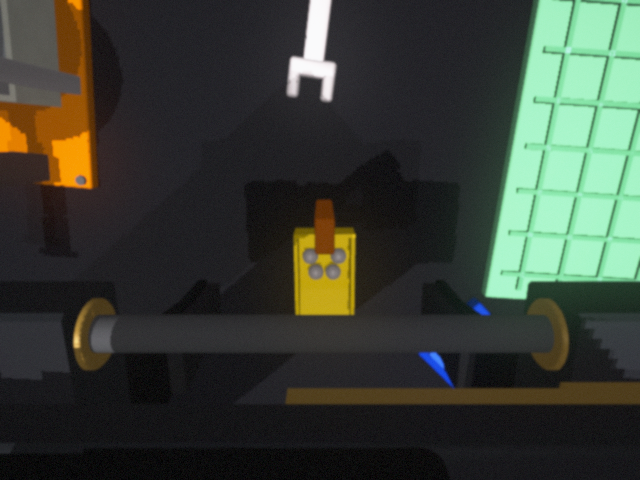

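```bash
python3 -c "
from h import *
p=r.camera('wrist'); T=np.array(p['camera_from_world']); print(-T[:3,:3].T@T[:3,3]); print(T[:3,:3].round(2))
c,n=np.cos(np.radians(3.7)),np.sin(np.radians(3.7))
for dx in(-.013,.013):
  for dy in (-.007,.007):
    print(dx,dy,pix(p,[.534+c*dx-n*dy,-.298+n*dx+c*dy,.088]).round(),pix(p,[.534+c*dx-n*dy,-.298+n*dx+c*dy,0.0]).round())
cv2.imwrite('pics/w1z.png',cv2.resize(p['frame'][180:330,260:390,::-1],(520,600)))
"
```

```text
[ 0.60369369 -0.29229286  0.35957375]
[[ 0.06 -1.    0.  ]
 [-0.97 -0.06  0.25]
 [-0.25 -0.02 -0.97]]
-0.013 -0.007 [332. 261.] [330. 233.]
-0.013 0.007 [313. 261.] [315. 233.]
0.013 -0.007 [333. 224.] [330. 204.]
0.013 0.007 [312. 224.] [314. 204.]
```

View pics/w1z.png

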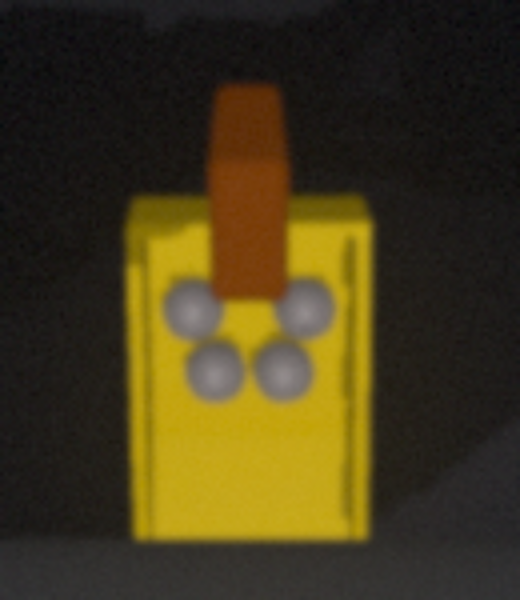

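```bash
python3 -m jog '[[0.35,0.27,0,0,0,0,1],[0,0,4,0,0,0,1],[0,0,4,0,0,0,1],[0,0,3.5,0,0,0,1],[0,0,2,0,0,0,1],[0,0,1.2,0,0,0,1],[0,0,0,0,0,0,1],[0,0,0,0,0,0,1]]'
python3 -c "
from h import *
tr([.536,-.298,.059])"
```

```text
time: 8.15
ee_pos: [0.5375, -0.2991, 0.0616]
eef_rot: [0.999, 0.032, 0.0, 0.0]
ft_force: [0.7, 0.7, 0.2]
width: 0.0872
t 8.15 pos [ 0.5375 -0.2991  0.0616] toolx yaw deg 3.67 zaxis [ 0.001 -0.    -1.   ] w 0.0872 F [0.7 0.7 0.2]
delta tool cm [-0.15 -0.12  0.26]
j [-0.29  0.67  0.99  1.71 -0.62  1.11 -0.61]
```

```bash
python3 -m jog '[[0,-0.1,0.2,0,0,0,-1],[0,0,0,0,0,0,-1],[0,0,0,0,0,0,-1],[0,0,0,0,0,0,-1],[0,0,0,0,0,0,-1],[0,0,0,0,0,0,-1]]' 45
python3 -m jog '[[0,0,-0.5,0,0,0,-1],[0,0,-1,0,0,0,-1],[0,0,-2,0,0,0,-1],[0,0,-3,0,0,0,-1],[0,0,-3,0,0,0,-1],[0,0,-3,0,0,0,-1],[0,0,-3,0,0,0,-1],[0,0,-3,0,0,0,-1],[0,0,-3,0,0,0,-1],[0,0,-2,0,0,0,-1],[0,0,0,0,0,0,-1]]'
python3 -c "
from h import *
tr([.536,-.298,.059])
snap('wrist','w2.png');snap('scene','s2.png')"
```

```text
time: 8.9
ee_pos: [0.5369, -0.2977, 0.0585]
eef_rot: [0.999, 0.032, -0.0, -0.0]
ft_force: [0.4, -0.2, 0.5]
width: 0.0346
time: 10.28
ee_pos: [0.5373, -0.2983, 0.2949]
eef_rot: [0.999, 0.032, 0.001, 0.0]
ft_force: [0.3, -0.5, -2.8]
width: 0.0135
t 10.28 pos [ 0.5373 -0.2983  0.2949] toolx yaw deg 3.66 zaxis [ 0.001 -0.    -1.   ] w 0.0135 F [ 0.3 -0.5 -2.8]
delta tool cm [-0.16 -0.05 23.59]
j [-0.39  0.48  1.17  1.44 -0.44  1.51 -0.74]
```

View pics/w2.png

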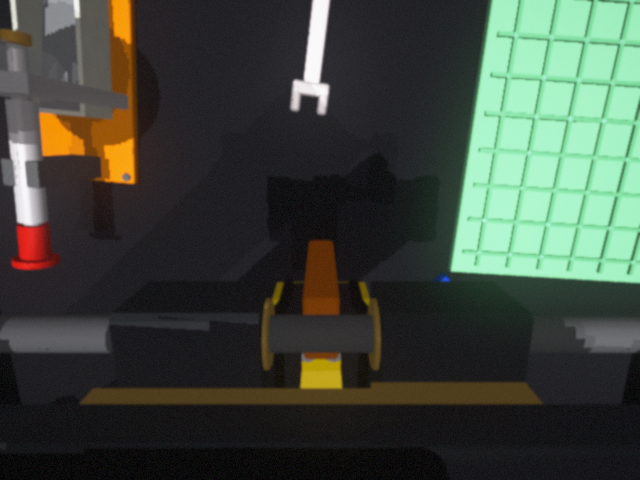

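View pics/s2.png

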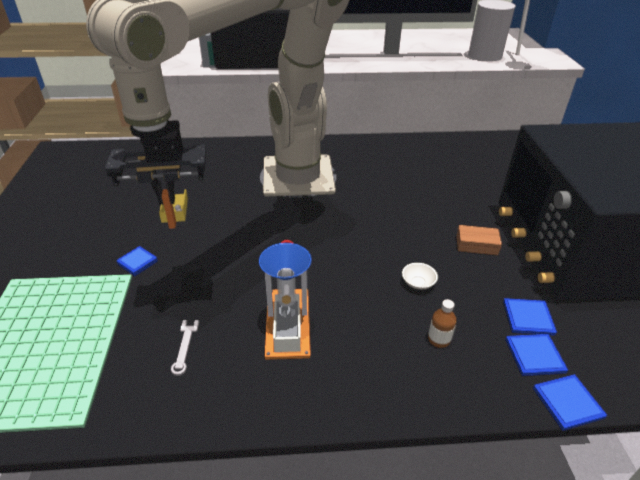

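```bash
python3 -c "
from h import *
p=snap('wrist','w3.png');cv2.imwrite('pics/w3z.png',cv2.resize(p['frame'][220:400,230:410,::-1],(600,600)))
s=r.read_state(); M=R.from_quat(s['eef_rot']).as_matrix()
for h in (.03,.02,.01):   # handle top above TCP
  for dx in(-.013,.013):
    for dy in (-.007,.007):
      print(h,dx,dy,pix(p,s['ee_pos']+M@[dx,dy,-h]).round())
print([pix(p,s['ee_pos']+M@[-.102,dy,h]).round() for dy in (-.026,.026) for h in (.046,.062)])
p=snap('scene','s3.png');cv2.imwrite('pics/s3z.png',cv2.resize(p['frame'][130:240,90:220,::-1],(780,600*110//110)))
for h in (.03,.02,.01): print(((pix(p,s['ee_pos']+M@[0,0,-h])-[90,130])*[6,600/110]).round(), ((pix(p,s['ee_pos']+M@[0.013,0,-h+.088])-[90,130])*[6,600/110]).round())
"
```

```text
0.03 -0.013 -0.007 [300. 389.]
0.03 -0.013 0.007 [341. 389.]
0.03 0.013 -0.007 [299. 319.]
0.03 0.013 0.007 [342. 319.]
0.02 -0.013 -0.007 [301. 373.]
0.02 -0.013 0.007 [340. 373.]
0.02 0.013 -0.007 [300. 307.]
0.02 0.013 0.007 [340. 307.]
0.01 -0.013 -0.007 [303. 358.]
0.01 -0.013 0.007 [338. 358.]
0.01 0.013 -0.007 [302. 296.]
0.01 0.013 0.007 [339. 296.]
[array([276., 445.]), array([279., 426.]), array([365., 445.]), array([363., 426.])]
[445. 304.] [486. 505.]
[450. 326.] [491. 525.]
[455. 347.] [496. 544.]
```

View pics/w3z.png

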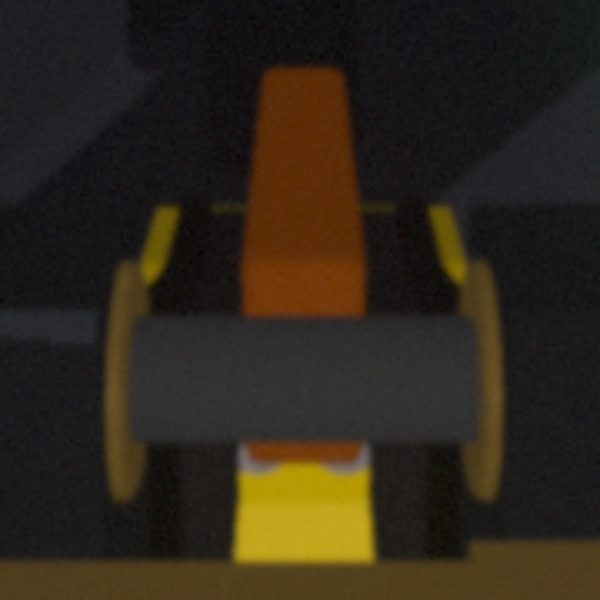

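View pics/s3z.png

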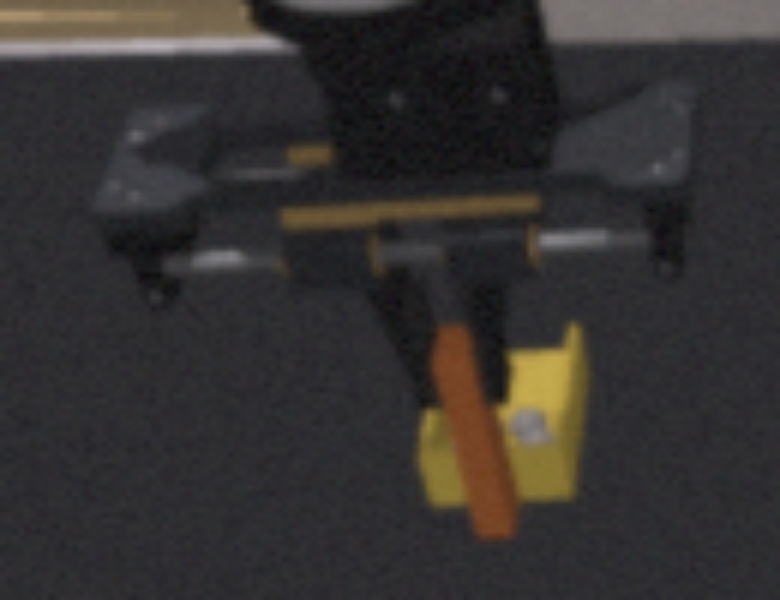

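```bash
python3 -m jog '[[0,0,-1,0,0,0,-1],[0.5,1,-1.5,0,0,0,-1],[1,1.5,0,0,0,0,-1],[1.3,1.5,0,0,0,0,-1],[1.3,1.5,0,0,0,0,-1],[1.3,1.5,0,0,0,0,-1],[1.3,1.5,0,0,0,0,-1],[1.3,1.5,0,0,0,0,-1],[1.3,1.5,0,0,0,0,-1],[1.3,1.5,0,0,0,0,-1]]' 60
python3 -c "
from h import *
tr([.76,-.0434,.32])"
```

```text
time: 11.72
ee_pos: [0.6517, -0.421, 0.3181]
eef_rot: [0.999, 0.032, -0.001, -0.0]
ft_force: [1.5, 0.1, -1.6]
width: 0.0133
t 11.72 pos [ 0.6517 -0.421   0.3181] toolx yaw deg 3.69 zaxis [-0.002  0.001 -1.   ] w 0.0133 F [ 1.5  0.1 -1.6]
delta tool cm [ 13.23 -36.99  -0.18]
j [ 0.14  0.84  0.99  0.79 -0.68  1.75 -0.72]
```

```bash
python3 -m jog '[[0.3,-0.5,0,0,0,0,-1],[0.5,-1.3,0,0,0,0,-1],[0.7,-2,0,0,0,0,-1],[0.7,-2,0,0,0,0,-1],[0.7,-2,0,0,0,0,-1],[0.7,-2,0,0,0,0,-1],[0.7,-2,0,0,0,0,-1],[0.7,-2,0,0,0,0,-1],[0.7,-2,0,0,0,0,-1],[0.7,-2,0,0,0,0,-1],[0.7,-2,0,0,0,0,-1],[0.7,-2,0,0,0,0,-1],[0.7,-2,0,0,0,0,-1],[0.7,-2,0,0,0,0,-1],[0.7,-2,0,0,0,0,-1],[0.7,-2,0,0,0,0,-1],[0.7,-2,0,0,0,0,-1],[0.7,-2,0,0,0,0,-1],[0.6,-2,0,0,0,0,-1],[0.3,-1,0,0,0,0,-1]]' 60
python3 -c "
from h import *
tr([.76,-.0434,.32])
snap('scene','s4.png');snap('top','t4.png')"
```

```text
time: 14.22
ee_pos: [0.7569, -0.0433, 0.3182]
eef_rot: [0.999, 0.033, -0.0, -0.0]
ft_force: [0.2, -0.8, -2.4]
width: 0.0135
t 14.22 pos [ 0.7569 -0.0433  0.3182] toolx yaw deg 3.76 zaxis [-0.001  0.001 -1.   ] w 0.0135 F [ 0.2 -0.8 -2.4]
delta tool cm [ 0.31  0.03 -0.18]
j [-0.43  0.8   1.01  0.88 -0.66  1.72 -1.21]
```

View pics/s4.png

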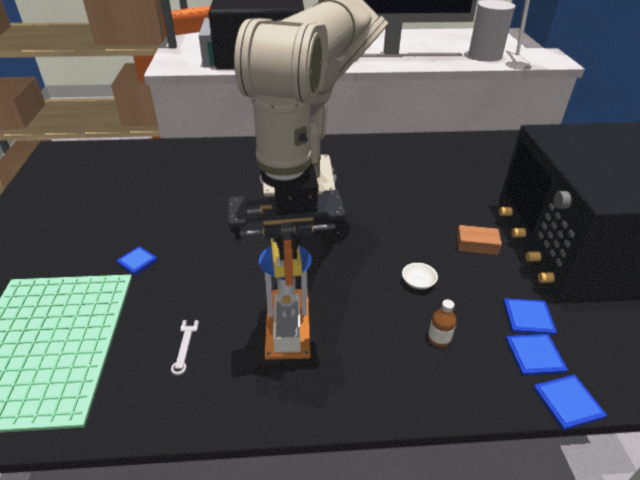

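View pics/t4.png

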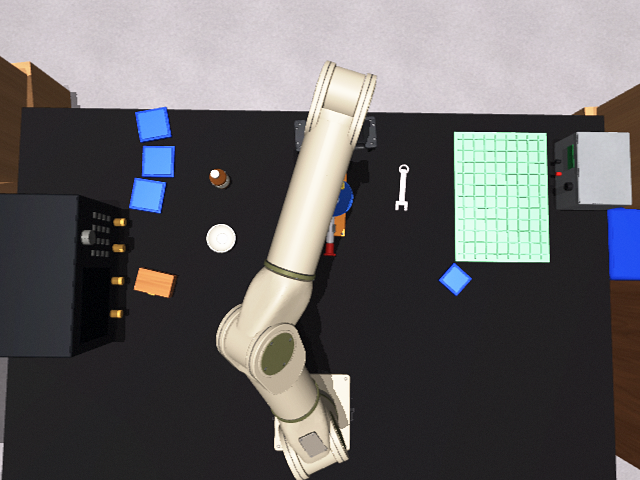

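```bash
python3 -m jog '[[-0.33,0,-0.5,0,0.05,0,-1],[-0.33,0,-0.5,0,0.05,0,-1],[-0.33,0,-0.5,0,0.05,0,-1],[-0.33,0,-0.5,0,0.05,0,-1],[-0.33,0,-0.5,0,0.05,0,-1],[0,0,0,0,0,0,-1]]' 60
cat >> h.py <<'E'
def sp(goal=(.658,-.050,.213)):
    s=r.read_state(); M=R.from_quat(s['eef_rot']); S=s['ee_pos']+M.apply([-.102,0,.0635])
    z=M.as_matrix()[:,2]
    print('spout',S.round(4),'tilt',np.degrees(np.arctan2(z[0],-z[2])).round(1),'z',z.round(3),'shift tool cm',(M.inv().apply(np.array(goal)-S)*100).round(2),'j',np.round(s['joint_positions'],2),'t',s['time'],s['ft_force'].round(1),s['width'].round(4))
E
python3 -c "
from h import *
sp()"
```

```text
time: 15.08
ee_pos: [0.7366, -0.0478, 0.3424]
eef_rot: [0.992, 0.031, 0.124, -0.005]
ft_force: [0.4, -0.5, -2.0]
width: 0.0135Traceback (most recent call last):
  File "<string>", line 3, in <module>
    sp()
    ~~^^
  File "h.py", line 19, in sp
    print('spout',S.round(4),'tilt',np.degrees(np.arctan2(z[0],-z[2])).round(1),'z',z.round(3),'shift tool cm',(M.inv().apply(np.array(goal)-S)*100).round(2),'j',np.round(s['joint_positions'],2),'t',s['time'],s['ft_force'].round(1),s['width'].round(4))
                                                                                                                                                                                                                                        ^^^^^^^^^^^^^^^^
AttributeError: 'float' object has no attribute 'round'
```

```bash
sed -i "s/s\['width'\].round(4))/round(s['width'],4))/" h.py
python3 -c "
from h import *
sp()
p=snap('scene','s5.png');cv2.imwrite('pics/s5z.png',cv2.resize(p['frame'][200:320,220:360,::-1],(700,600)))"
```

```text
spout [ 0.6536 -0.0528  0.2556] tilt 14.3 z [ 0.247  0.017 -0.969] shift tool cm [-0.61 -0.24  4.25] j [-0.68  0.56  1.12  1.25 -0.6   1.39 -1.15] t 15.075 [ 0.4 -0.5 -2. ] 0.0135
```

View pics/s5z.png

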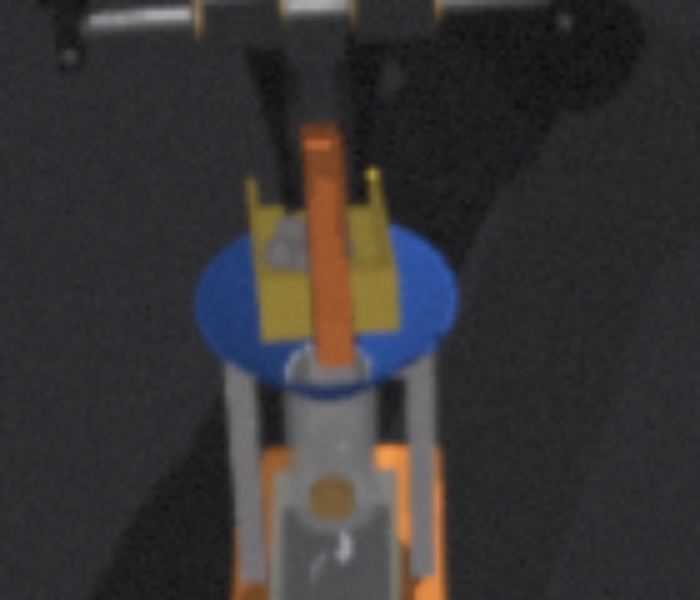

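```bash
python3 -m jog '[[-0.1,-0.06,0.7,0,0,0,-1],[-0.15,-0.06,1,0,0,0,-1],[-0.15,-0.06,1,0,0,0,-1],[-0.15,-0.06,1,0,0,0,-1],[-0.05,0,0.5,0,0,0,-1],[0,0,0,0,0,0,-1]]' 60
python3 -c "
from h import *
sp()
p=snap('scene','s6.png');cv2.imwrite('pics/s6z.png',cv2.resize(p['frame'][200:320,220:360,::-1],(700,600)))"
```

```text
time: 15.88
ee_pos: [0.7419, -0.0437, 0.299]
eef_rot: [0.992, 0.032, 0.124, -0.004]
ft_force: [0.5, -0.7, -1.8]
width: 0.0138
spout [ 0.6588 -0.049   0.2124] tilt 14.2 z [ 0.246  0.016 -0.969] shift tool cm [-0.07  0.1  -0.08] j [-0.69  0.59  1.1   1.31 -0.62  1.32 -1.14] t 15.875 [ 0.5 -0.7 -1.8] 0.0138
```

View pics/s6z.png

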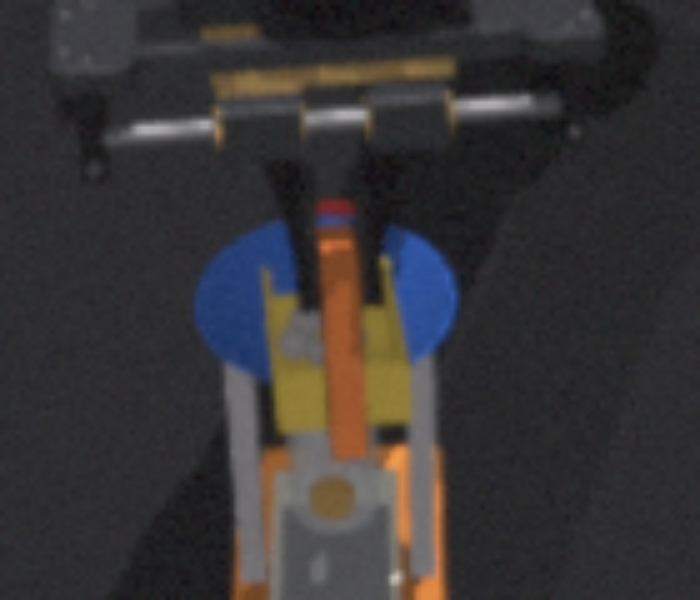

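```bash
python3 -m jog '[[-0.26,0.02,-0.4,0,0.04,0,-1],[-0.26,0.02,-0.4,0,0.04,0,-1],[-0.26,0.02,-0.4,0,0.04,0,-1],[-0.26,0.02,-0.4,0,0.04,0,-1],[-0.26,0,-0.4,0,0.04,0,-1],[-0.26,0,-0.4,0,0.04,0,-1],[-0.26,0,-0.4,0,0.04,0,-1],[-0.26,0,-0.4,0,0.04,0,-1]]' 60
python3 -c "
from h import *
sp()
p=snap('scene','s7.png');cv2.imwrite('pics/s7z.png',cv2.resize(p['frame'][200:320,220:360,::-1],(700,600)))"
```

```text
time: 16.92
ee_pos: [0.7108, -0.0471, 0.3216]
eef_rot: [0.959, 0.03, 0.282, -0.009]
ft_force: [-0.4, -1.6, -0.8]
width: 0.0136
spout [ 0.6594 -0.0503  0.2131] tilt 32.7 z [ 0.539  0.035 -0.841] shift tool cm [-0.12 -0.04 -0.07] j [-1.09  0.21  1.29  1.71 -0.42  0.84 -1.18] t 16.925 [-0.4 -1.6 -0.8] 0.0136
```

View pics/s7z.png

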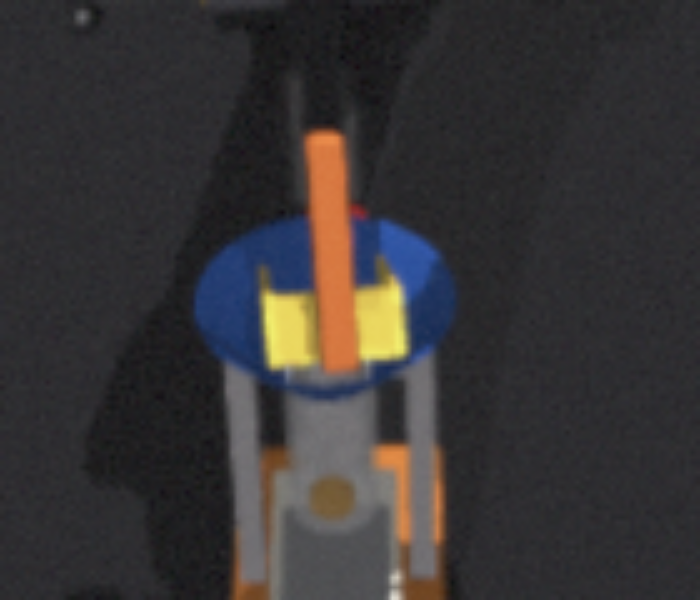

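```bash
python3 -m jog '[[-0.26,0,-0.4,0,0.04,0,-1],[-0.26,0,-0.4,0,0.04,0,-1],[-0.26,0,-0.4,0,0.04,0,-1],[-0.26,0,-0.4,0,0.04,0,-1],[-0.26,0,-0.4,0,0.04,0,-1]]' 60
python3 -c "
from h import *
sp()
p=snap('scene','s8.png');cv2.imwrite('pics/s8z.png',cv2.resize(p['frame'][200:320,220:360,::-1],(700,600)))"
```

```text
time: 17.6
ee_pos: [0.6883, -0.0485, 0.3299]
eef_rot: [0.926, 0.029, 0.376, -0.013]
ft_force: [-0.6, 0.8, -2.0]
width: 0.0134
spout [ 0.6594 -0.0501  0.2133] tilt 44.1 z [ 0.695  0.046 -0.717] shift tool cm [-0.12 -0.01 -0.07] j [-1.12 -0.22  1.06  1.93  0.26  0.56 -1.67] t 17.6 [-0.6  0.8 -2. ] 0.0134
```

View pics/s8z.png

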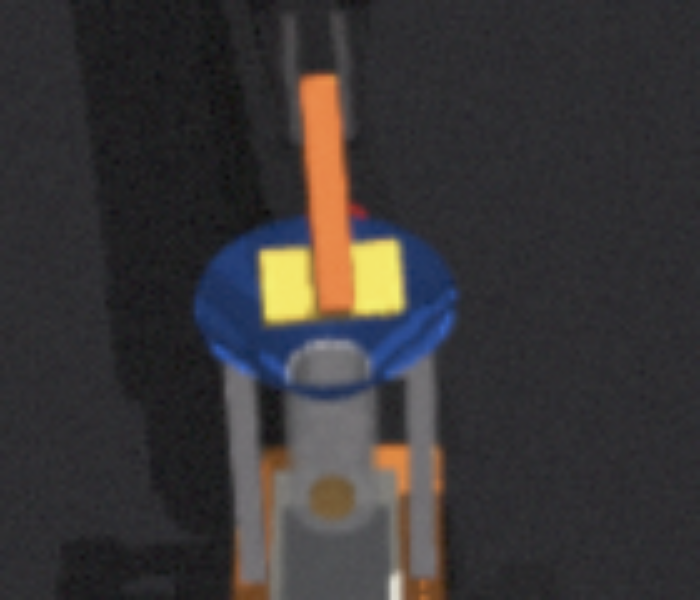

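```bash
python3 -m jog '[[-0.26,0,-0.4,0,0.04,0,-1],[-0.26,0,-0.4,0,0.04,0,-1],[-0.26,0,-0.4,0,0.04,0,-1],[-0.26,0,-0.4,0,0.04,0,-1],[0,0,0,0,0,0,-1],[0,0,0,0,0,0,-1]]' 60
python3 -c "
from h import *
sp()
p=snap('wrist','w9.png')
p=snap('scene','s9.png');cv2.imwrite('pics/s9z.png',cv2.resize(p['frame'][230:350,220:360,::-1],(700,600)))
for i in range(1,2): print([(np.round(d['rect']),round(d['score'],2)) for d in r.search_frame(p,'ball1')[:6]])"
```

```text
time: 18.4
ee_pos: [0.6701, -0.05, 0.3325]
eef_rot: [0.894, 0.028, 0.447, -0.014]
ft_force: [0.8, -0.1, -1.0]
width: 0.0136
spout [ 0.6598 -0.0505  0.2128] tilt 53.1 z [ 0.799  0.051 -0.599] shift tool cm [-0.09 -0.07 -0.15] j [-0.9  -0.3   0.83  2.09  0.46  0.35 -1.84] t 18.4 [ 0.8 -0.1 -1. ] 0.0136
[]
```

View pics/s9z.png

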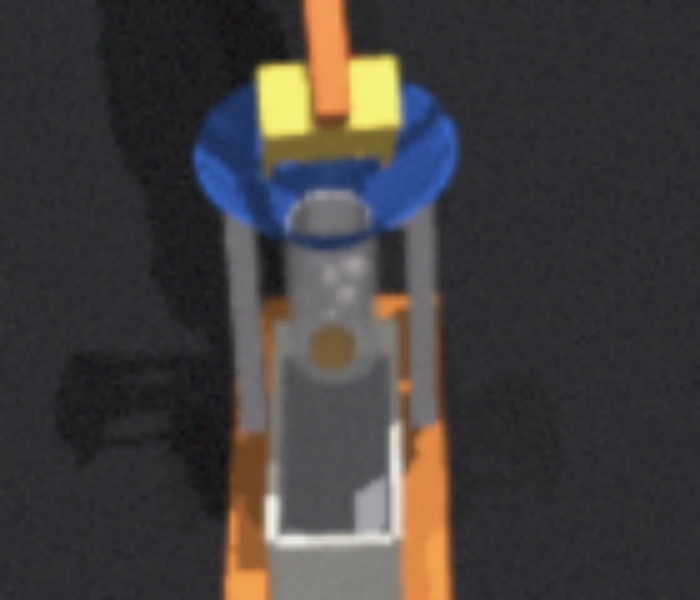

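View pics/w9.png

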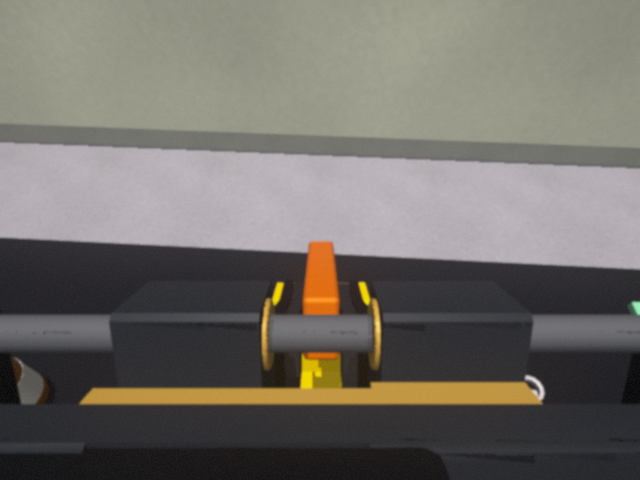

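```bash
python3 -m jog '[[0.8,0,-0.6,0,0,0,-1],[1.6,0,-1.2,0,0,0,-1],[1.6,0,-1.2,0,0,0,-1],[0.6,0,1,0,-0.1,0,-1],[0.6,0,1,0,-0.1,0,-1],[0.6,0,1,0,-0.1,0,-1],[0.6,0,1,0,-0.1,0,-1],[0.6,0,1,0,-0.1,0,-1],[0.6,0,1,0,-0.1,0,-1],[0.6,0,1,0,-0.1,0,-1],[0.6,0,1,0,-0.1,0,-1],[0.6,0,1,0,-0.1,0,-1],[0,0,0,0,-0.03,0,-1],[0,0,0,0,0,0,-1]]' 60
python3 -c "
from h import *
sp();tr([.75,-.29,.33])
p=snap('scene','s10.png');cv2.imwrite('pics/s10z.png',cv2.resize(p['frame'][180:330,220:360,::-1],(560,600)))"
```

```text
time: 20.3
ee_pos: [0.7535, -0.0473, 0.3365]
eef_rot: [1.0, 0.028, 0.014, 0.002]
ft_force: [-0.2, -0.4, -0.8]
width: 0.0138
spout [ 0.6535 -0.0532  0.2702] tilt 1.6 z [ 0.028 -0.002 -1.   ] shift tool cm [ 0.31 -0.31  5.73] j [-0.44  0.76  1.    0.9  -0.63  1.71 -1.22] t 20.3 [-0.2 -0.4 -0.8] 0.0138
t 20.3 pos [ 0.7535 -0.0473  0.3365] toolx yaw deg 3.24 zaxis [ 0.028 -0.002 -1.   ] w 0.0138 F [-0.2 -0.4 -0.8]
delta tool cm [-1.74 24.21  0.7 ]
j [-0.44  0.76  1.    0.9  -0.63  1.71 -1.22]
```

View pics/s10z.png

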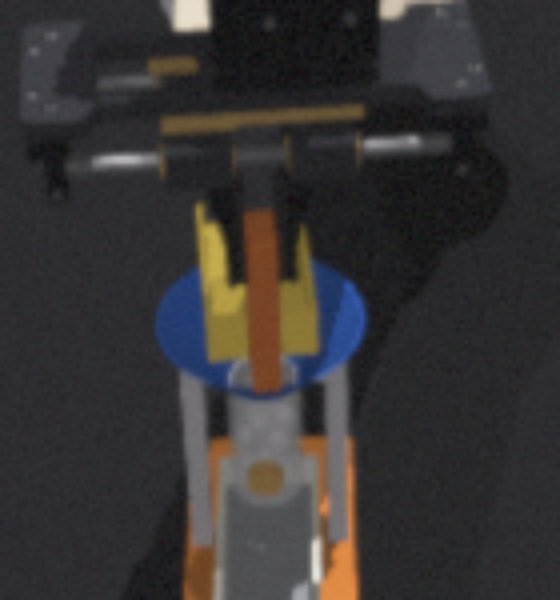

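```bash
python3 -m jog '[[-1.1,1.2,0,0,-0.028,0,-1],[-2.4,2.5,0,0,0,0,-1],[-2.4,2.5,0,0,0,0,-1],[-2.4,2.5,0,0,0,0,-1],[-2.4,2.5,0,0,0,0,-1],[-2.4,2.5,0,0,0,0,-1],[-2.4,2.5,0,0,0,0,-1],[-2.4,2.5,0,0,0,0,-1],[-2.4,2.5,0,0,0,0,-1],[-1.8,1.8,0,0,0,0,-1],[-1.2,1.2,1,0,0,0,-1],[0,0,5,0,0,0,-1],[0,0,5,0,0,0,-1],[0,0,4,0,0,0,-1],[0,0,3,0,0,0,-1],[0,0,1,0,0,0,-1],[0,0,0,0,0,0,-1]]' 60
python3 -c "
from h import *
tr([.536,-.298,.0765]);sp()
s=r.read_state();M=R.from_quat(s['eef_rot']).as_matrix()
p=snap('scene','s11.png');cv2.imwrite('pics/s11z.png',cv2.resize(p['frame'][210:330,140:340,::-1],(800,480)))
p=snap('wrist','w11.png')
for dx in(-.013,.013): print(pix(p,s['ee_pos']+M@[dx,0,-.0115]))
"
```

```text
time: 22.48
ee_pos: [0.5334, -0.3026, 0.1475]
eef_rot: [1.0, 0.028, -0.0, 0.002]
ft_force: [0.0, -0.6, -0.9]
width: 0.0138
t 22.48 pos [ 0.5334 -0.3026  0.1475] toolx yaw deg 3.16 zaxis [-0.    -0.003 -1.   ] w 0.0138 F [ 0.  -0.6 -0.9]
delta tool cm [ 0.29 -0.47  7.1 ]
j [-0.33  0.56  1.05  1.65 -0.51  1.23 -0.69]
spout [ 0.4315 -0.3084  0.0841] tilt -0.0 z [-0.    -0.003 -1.   ] shift tool cm [ 24.03 -24.51 -12.99] j [-0.33  0.56  1.05  1.65 -0.51  1.23 -0.69] t 22.475 [ 0.  -0.6 -0.9] 0.0138
[319.80032474 360.28076518]
[319.66185324 297.80417824]
```

View pics/s11z.png

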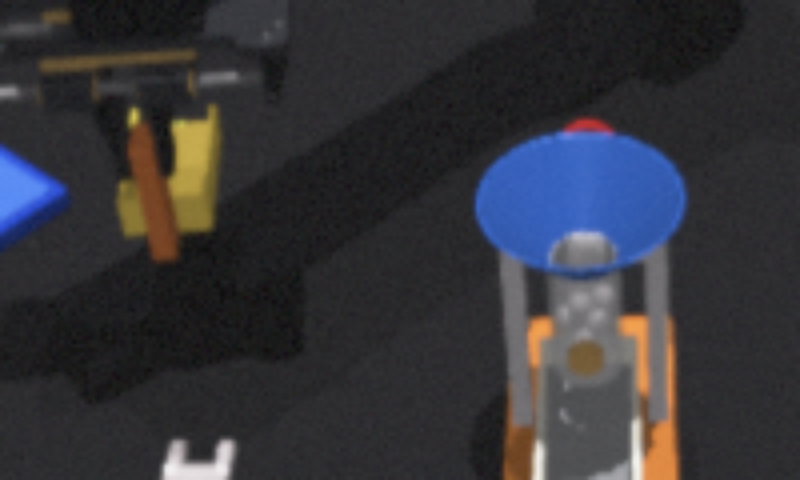

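View pics/w11.png

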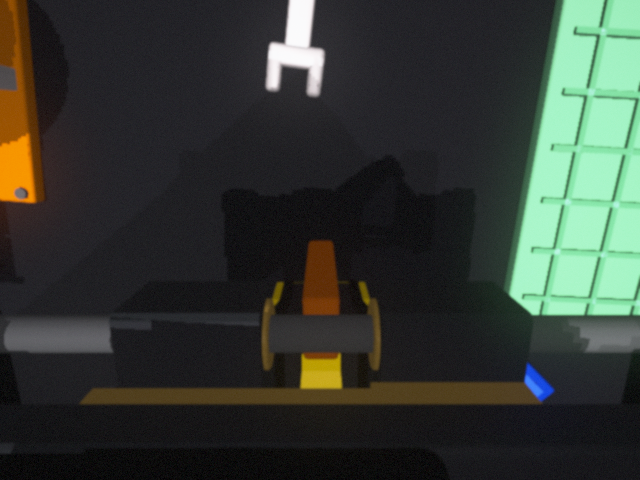

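```bash
python3 -m jog '[[0,0,2.5,0,0,0,-1],[0,0,2.5,0,0,0,-1],[0,0,1.3,0,0,0,-1],[0,0,0.4,0,0,0,-1],[0,0,0,0,0,0,-1],[0,0,0,0,0,0,-1]]' 60
python3 -m jog '[[0,0,0.2,0,0,0,-1],[0,0,0.1,0,0,0,-1],[0,0,0,0,0,0,-1]]'
```

```text
time: 23.32
ee_pos: [0.5338, -0.3033, 0.0815]
eef_rot: [1.0, 0.027, 0.001, 0.002]
ft_force: [-0.1, -0.9, -1.5]
width: 0.0138
time: 23.7
ee_pos: [0.5334, -0.303, 0.0775]
eef_rot: [1.0, 0.027, 0.0, 0.002]
ft_force: [-0.4, -0.0, -1.6]
width: 0.0136
```

```bash
python3 -m jog '[[0,0,0.1,0,0,0,-1],[0,0,0.1,0,0,0,-1],[0,0,0,0,0,0,-1]]'; python3 -m jog '[[0,0,0.1,0,0,0,-1],[0,0,0,0,0,0,-1]]'
```

```text
time: 24.08
ee_pos: [0.5333, -0.303, 0.0755]
eef_rot: [1.0, 0.027, 0.0, 0.002]
ft_force: [-0.6, -0.2, -1.7]
width: 0.0134
time: 24.32
ee_pos: [0.5336, -0.3032, 0.0749]
eef_rot: [1.0, 0.027, 0.0, 0.002]
ft_force: [0.1, 0.2, 3.2]
width: 0.0134
```

```bash
python3 -m jog '[[0,0,0,0,0,0,-0.5],[0,0,0,0,0,0,0],[0,0,0,0,0,0,0.3],[0,0,0,0,0,0,0.3],[0,0,0,0,0,0,0.3],[0,0,0,0,0,0,0.3]]' 
python3 -m jog '[[0,0,-1,0,0,0,0.3],[0,0,-2,0,0,0,0.3],[0,0,-4,0,0,0,0.3],[0,0,-4,0,0,0,0.3],[0,0,-4,0,0,0,0.3],[0,0,0,0,0,0,0.3]]'
python3 -c "
from h import *
tr([.503,-.046,.2])
p=snap('scene','s12.png');cv2.imwrite('pics/s12z.png',cv2.resize(p['frame'][210:360,140:340,::-1],(800,600)))
p=snap('wrist','w12.png')
"
```

```text
time: 25.08
ee_pos: [0.5334, -0.3031, 0.0746]
eef_rot: [1.0, 0.027, 0.0, 0.002]
ft_force: [-0.3, -0.3, -0.8]
width: 0.0551
time: 25.82
ee_pos: [0.5343, -0.3039, 0.229]
eef_rot: [1.0, 0.027, 0.003, 0.003]
ft_force: [0.1, 0.7, -0.3]
width: 0.0562
t 25.82 pos [ 0.5343 -0.3039  0.229 ] toolx yaw deg 3.1 zaxis [ 0.006 -0.006 -1.   ] w 0.0562 F [ 0.1  0.7 -0.3]
delta tool cm [ -1.74 -25.94   2.73]
j [-0.36  0.49  1.11  1.55 -0.45  1.37 -0.73]
```

View pics/s12z.png

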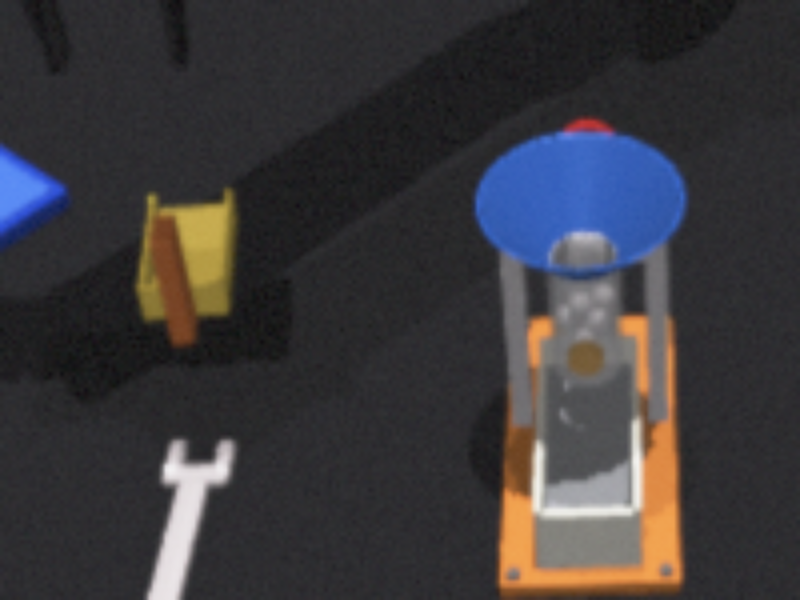

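View pics/w12.png

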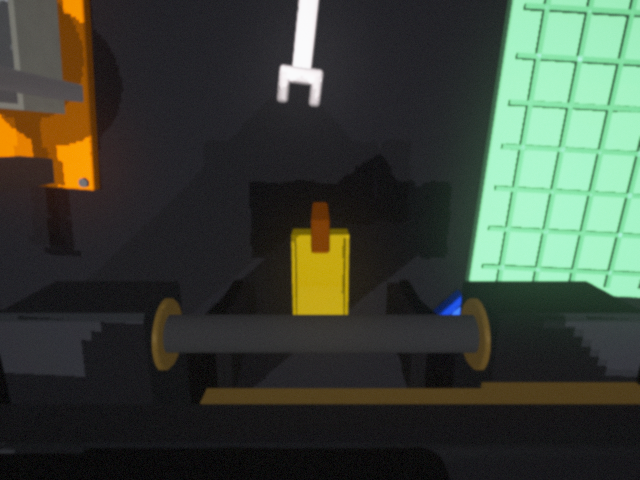

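```bash
python3 -m jog '[[-0.2,-2.6,0,0,0,0,0.6],[-0.2,-4,0,0,0,0,0.6],[-0.3,-4,0,0,0,0,0.6],[-0.3,-4,0,0,0,0,0.6],[-0.3,-4,0,0,0,0,0.6],[-0.3,-4,0,0,0,0,0.6],[-0.2,-3.3,0,0,0,0,0.6],[0,0,0,0.006,-0.006,0.082,0.6],[0,0,0,0,0,0,0.6]]' 
python3 -c "
from h import *
tr([.503,-.046,.2])
p=snap('wrist','w13.png')
a=np.radians(-1.6)
for d in (.125,.155,.161): print([pix(p,np.array([.643,-.05,.1])+R.from_euler('z',a).apply([-d,y,0])).round() for y in (-.012,.012)])
"
```

```text
time: 27.05
ee_pos: [0.5008, -0.0446, 0.2232]
eef_rot: [1.0, -0.013, -0.003, -0.001]
ft_force: [-0.2, -0.7, 0.5]
width: 0.07
t 27.05 pos [ 0.5008 -0.0446  0.2232] toolx yaw deg -1.51 zaxis [-0.007  0.002 -1.   ] w 0.07 F [-0.2 -0.7  0.5]
delta tool cm [0.24 0.13 2.32]
j [-1.18  0.12  1.29  1.83 -0.13  1.28 -1.46]
[array([341., 216.]), array([306., 216.])]
[array([340., 258.]), array([306., 258.])]
[array([340., 266.]), array([306., 266.])]
```

View pics/w13.png

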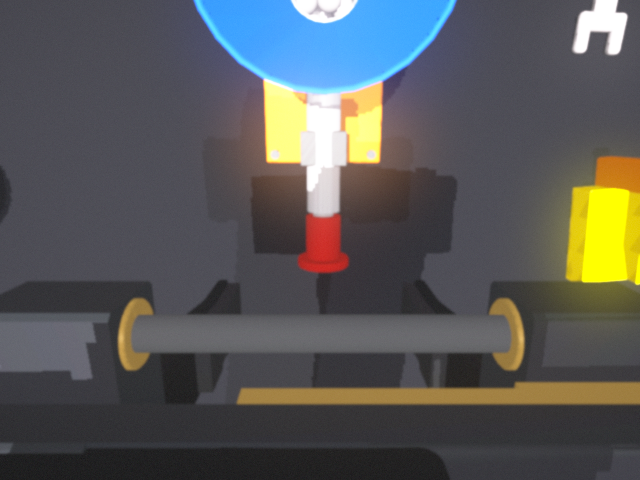

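```bash
python3 -m jog '[[0.25,0.13,3,0,0.007,0,0.6],[0,0,4,0,0,0,0.6],[0,0,3,0,0,0,0.6],[0,0,2,0,0,0,0.6],[0,0,1,0,0,0,0.6],[0,0,0,0,0,0,0.6]]' 40
python3 -c "
from h import *
tr([.503,-.046,.092])"
```

```text
time: 27.85
ee_pos: [0.5034, -0.0466, 0.0935]
eef_rot: [1.0, -0.014, 0.0, -0.001]
ft_force: [0.9, 0.7, -0.2]
width: 0.0701
t 27.85 pos [ 0.5034 -0.0466  0.0935] toolx yaw deg -1.58 zaxis [ 0.     0.002 -1.   ] w 0.0701 F [ 0.9  0.7 -0.2]
delta tool cm [-0.04 -0.05  0.15]
j [-0.95  0.36  1.12  1.98 -0.38  1.03 -1.26]
```

```bash
python3 -m jog '[[0,-0.05,0.1,0,0,0,-1],[0,0,0,0,0,0,-1],[0,0,0,0,0,0,-1],[0,0,0,0,0,0,-1],[0,0,0,0,0,0,-1],[0,0,0,0,0,0,-1],[0,0,0,0,0,0,-1],[0,0,0,0,0,0,-1]]' 45
python3 -c "
from h import *
tr([.503,-.046,.092])"
```

```text
time: 28.85
ee_pos: [0.5037, -0.046, 0.0927]
eef_rot: [1.0, -0.014, 0.001, -0.001]
ft_force: [-0.4, -3.8, 0.4]
width: 0.0227
t 28.85 pos [ 0.5037 -0.046   0.0927] toolx yaw deg -1.59 zaxis [ 0.001  0.002 -1.   ] w 0.0227 F [-0.4 -3.8  0.4]
delta tool cm [-0.07  0.01  0.07]
j [-0.95  0.36  1.12  1.98 -0.38  1.03 -1.26]
```

```bash
python3 -m jog '[[-0.5,0,0,0,0,0,-1],[-1,0,0,0,0,0,-1],[-1,0,0,0,0,0,-1],[-0.8,0,0,0,0,0,-1],[-0.5,0,0,0,0,0,-1],[-0.2,0,0,0,0,0,-1],[0,0,0,0,0,0,-1],[0,0,0,0,0,0,-1]]' 60
python3 -c "
from h import *
tr([.463,-.045,.092])
p=snap('scene','s14.png');cv2.imwrite('pics/s14z.png',cv2.resize(p['frame'][210:360,140:340,::-1],(800,600)))
p=snap('wrist','w14.png')
"
```

```text
time: 29.85
ee_pos: [0.4651, -0.0449, 0.0929]
eef_rot: [1.0, -0.014, 0.002, -0.001]
ft_force: [9.9, -5.3, -11.9]
width: 0.0225
t 29.85 pos [ 0.4651 -0.0449  0.0929] toolx yaw deg -1.58 zaxis [ 0.005  0.001 -1.   ] w 0.0225 F [  9.9  -5.3 -11.9]
delta tool cm [-0.21  0.01  0.08]
j [-1.09  0.24  1.22  2.08 -0.27  0.99 -1.34]
```

View pics/s14z.png

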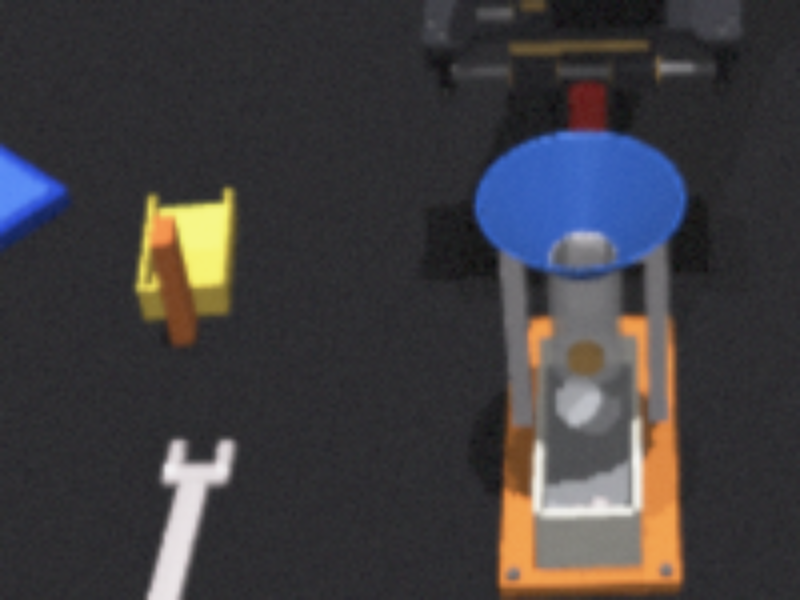

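View pics/w14.png

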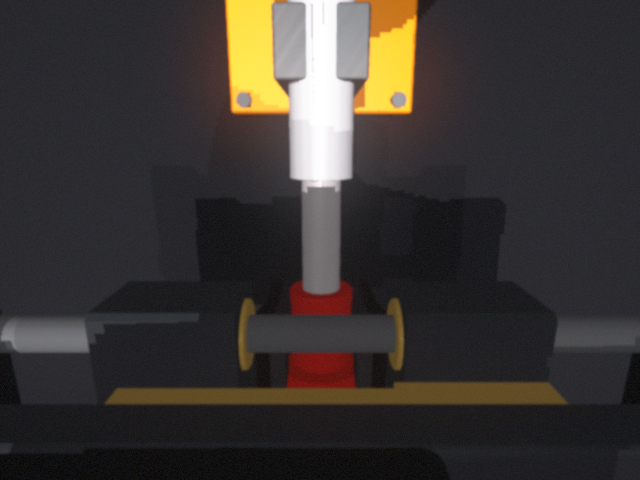

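```bash
python3 -m jog '[[-0.15,0,0.05,0,0,0,-1],[-0.1,0,0.05,0,0,0,-1],[0,0,0,0,0,0,-1],[0,0,0,0,0,0,-1],[0,0,0,0,0,0,-1],[0,0,0,0,0,0,-1]]' 60
python3 -c "
from h import *
tr([.463,-.045,.092])
p=snap('wrist','w15.png')
a=np.radians(-1.6)
print('barrel',pix(p,np.array([.643,-.05,.111])+R.from_euler('z',a).apply([-.122,0,0])).round())
for g in (.034,.036,.038,.04,.042): print(g,pix(p,np.array([.643,-.05,.112])+R.from_euler('z',a).apply([-.125-g,0,0])).round(1))
p=snap('scene','s15.png');cv2.imwrite('pics/s15z.png',cv2.resize(p['frame'][270:360,240:340,::-1],(660,594),interpolation=2))
p=snap('top','t15.png');cv2.imwrite('pics/t15z.png',cv2.resize(p['frame'][150:270,290:430,::-1],(700,600),interpolation=2))
f=r.camera('wrist');cv2.imwrite('pics/w15z.png',cv2.resize(f['frame'][150:310,240:400,::-1],(600,600)))
"
```

```text
time: 30.7
ee_pos: [0.4639, -0.0449, 0.0927]
eef_rot: [1.0, -0.014, 0.004, -0.001]
ft_force: [9.2, -4.7, -1.9]
width: 0.0227
t 30.7 pos [ 0.4639 -0.0449  0.0927] toolx yaw deg -1.58 zaxis [ 0.007  0.001 -1.   ] w 0.0227 F [ 9.2 -4.7 -1.9]
delta tool cm [-0.09  0.02  0.07]
j [-1.1   0.23  1.22  2.08 -0.26  0.99 -1.34]
barrel [321. 179.]
0.034 [321.2 286.6]
0.036 [321.2 292. ]
0.038 [321.2 297.4]
0.04 [321.2 302.7]
0.042 [321.2 308. ]
```

View pics/s15z.png

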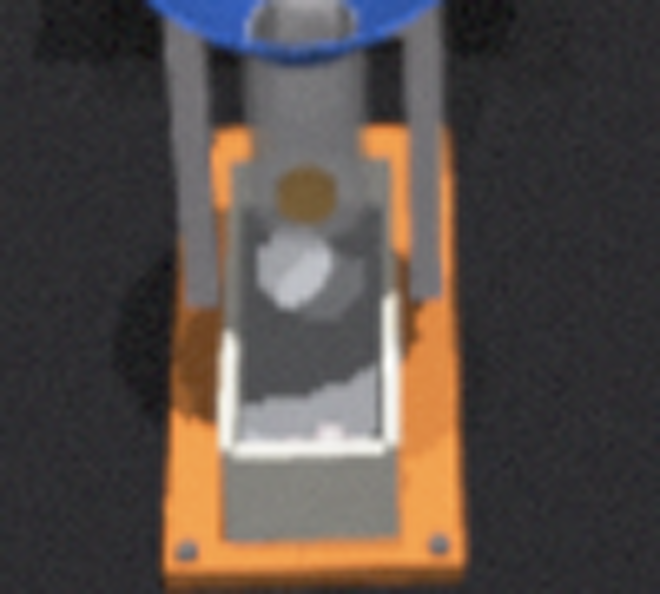

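View pics/t15z.png

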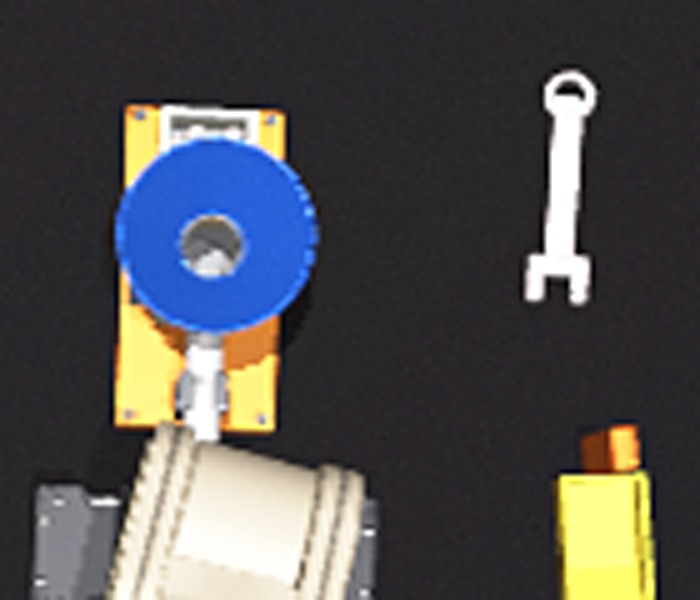

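View pics/w15z.png

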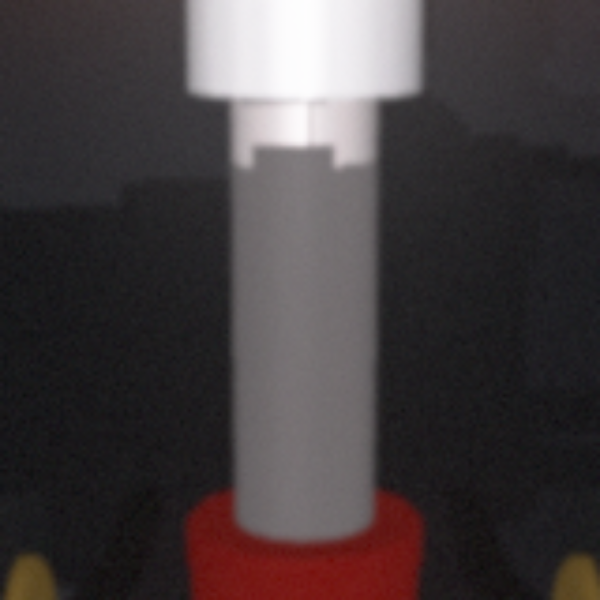

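```bash
python3 -c "
from h import *
p=r.camera('wrist')
a=np.radians(-1.6)
for g in (.034,.036,.038,.04,.042): print(g,[((pix(p,np.array([.643,-.05,.1])+R.from_euler('z',a).apply([-.125-g,y,z]))-[240,150])*3.75).round(0) for y,z in ((0,.012),(0,.007),(-.012,0),(-.007,-.0097),(.007,-.0097))])
print([((pix(p,np.array([.643,-.05,.1])+R.from_euler('z',a).apply([-.122,y,z]))-[240,150])*3.75).round(0) for y,z in ((0,.011),(-.011,0),(.011,0))])
b=p['frame'][260:320,280:360,::-1];cv2.imwrite('pics/w16z.png',cv2.resize(cv2.convertScaleAbs(b,alpha=2.2),(800,600),interpolation=2))
print([((pix(p,np.array([.643,-.05,.1])+R.from_euler('z',a).apply([-.125-g,0,.012]))-[280,260])*10).round(0) for g in(.036,.038,.04)])
tr([0,0,0])
"
```

```text
0.034 [array([304., 512.]), array([304., 494.]), array([424., 470.]), array([370., 441.]), array([239., 441.])]
0.036 [array([304., 533.]), array([304., 514.]), array([424., 489.]), array([370., 459.]), array([239., 459.])]
0.038 [array([304., 553.]), array([305., 533.]), array([423., 508.]), array([370., 477.]), array([239., 477.])]
0.04 [array([304., 573.]), array([305., 553.]), array([423., 527.]), array([370., 494.]), array([240., 494.])]
0.042 [array([304., 593.]), array([305., 572.]), array([423., 545.]), array([370., 512.]), array([240., 512.])]
[array([304., 108.]), array([421.,  97.]), array([188.,  98.])]
[array([412., 320.]), array([412., 374.]), array([412., 427.])]
t 30.95 pos [ 0.4639 -0.0449  0.0927] toolx yaw deg -1.58 zaxis [ 0.007  0.001 -1.   ] w 0.0224 F [ 9.6 -5.2 -2.3]
delta tool cm [-46.56  -3.2    8.95]
j [-1.1   0.23  1.22  2.08 -0.26  0.99 -1.34]
```

View pics/w16z.png

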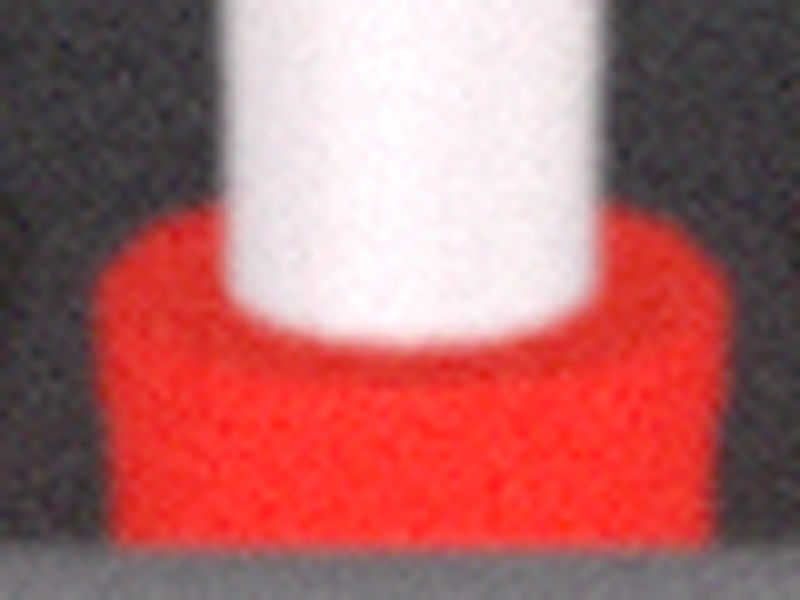

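```bash
python3 -m jog '[[-0.15,0,0,0,0,0,-1],[0,0,0,0,0,0,-1],[0,0,0,0,0,0,-1],[0,0,0,0,0,0,-1],[0,0,0,0,0,0,-1],[0,0,0,0,0,0,-1]]' 60
python3 -c "
from h import *
p=r.camera('wrist'); a=np.radians(-1.6)
b=p['frame'][260:320,280:360,::-1];cv2.imwrite('pics/w17z.png',cv2.resize(cv2.convertScaleAbs(b,alpha=2.2),(800,600),interpolation=2))
print([((pix(p,np.array([.643,-.05,.1])+R.from_euler('z',a).apply([-.125-g,0,.012]))-[280,260])*10).round(0) for g in(.036,.038,.04,.042)])
tr([0,0,0])
p=r.camera('top')
o=cv2.imread('pics/top0.png')[160:200,300:365]; n=p['frame'][160:200,300:365,::-1]
cv2.imwrite('pics/cmp.png',cv2.resize(np.vstack([o,n]),(650,600),interpolation=2) if 0 else cv2.resize(np.hstack([o,n]),(800,246),interpolation=2))
q=r.camera('scene'); print([(np.round(d['rect']),round(d['score'],2)) for d in r.search_frame(q,'ball1')[:6]],[(np.round(d['rect']),round(d['score'],2)) for d in r.search_frame(p,'ball1')[:6]])
o=cv2.imread('pics/scene0.png')[300:350,260:310]; n=q['frame'][300:350,260:310,::-1]
cv2.imwrite('pics/cmp2.png',cv2.resize(cv2.convertScaleAbs(np.hstack([o,n]),alpha=1.3),(800,400),interpolation=2))
"
```

```text
time: 31.7
ee_pos: [0.4624, -0.0448, 0.0927]
eef_rot: [1.0, -0.014, 0.004, -0.001]
ft_force: [10.0, -5.4, -3.3]
width: 0.0228
[array([412., 280.]), array([412., 334.]), array([412., 388.]), array([412., 441.])]
t 31.75 pos [ 0.4624 -0.0448  0.0927] toolx yaw deg -1.58 zaxis [ 0.007  0.001 -1.   ] w 0.0228 F [ 9.3 -5.5 -3. ]
delta tool cm [-46.41  -3.19   8.94]
j [-1.11  0.22  1.22  2.08 -0.26  0.99 -1.35]
[] []
```

View pics/cmp.png

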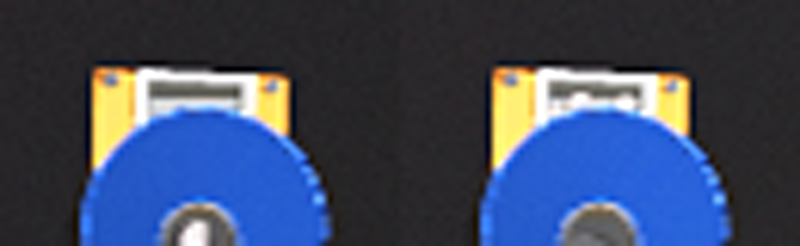

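View pics/cmp2.png

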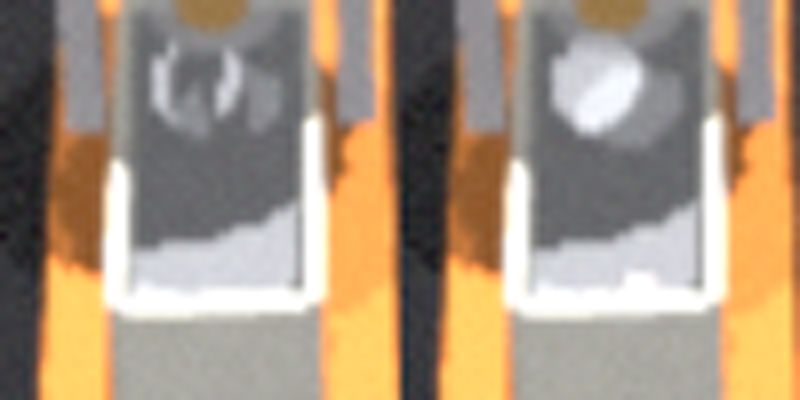

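View pics/w17z.png

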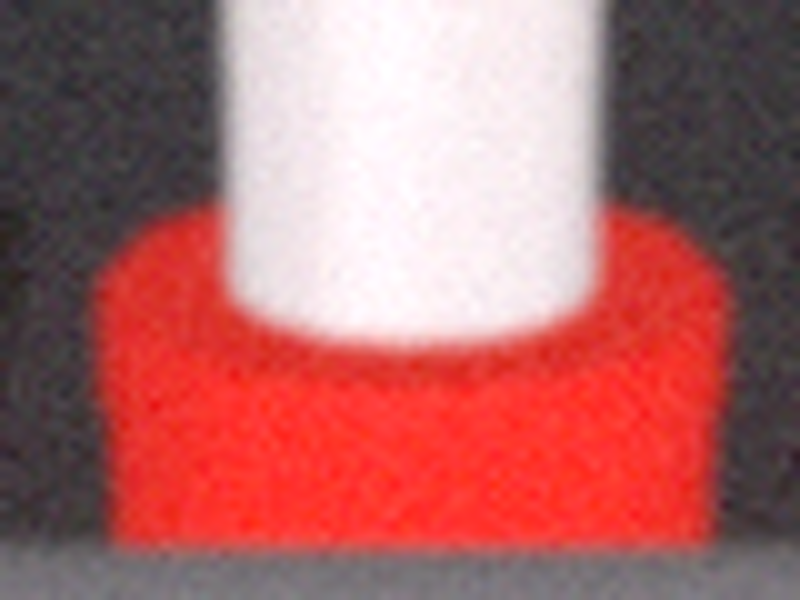

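```bash
python3 -c "
from h import *
p=snap('scene','s18.png')
for t in ['dish','flask','spanner','chip_box','kit_case','scoop']: print(t,[(np.round(d['rect']),round(d['score'],2)) for d in r.search_frame(p,t)[:1]])"
```

```text
dish [(array([399., 264., 432., 290.]), 0.63)]
flask [(array([429., 299., 453., 345.]), 0.94)]
spanner [(array([174., 322., 197., 373.]), 0.69)]
chip_box [(array([118., 246., 157., 272.]), 0.88)]
kit_case [(array([454., 226., 500., 256.]), 0.62)]
scoop [(array([171., 259., 200., 295.]), 0.57)]
```

View pics/s18.png

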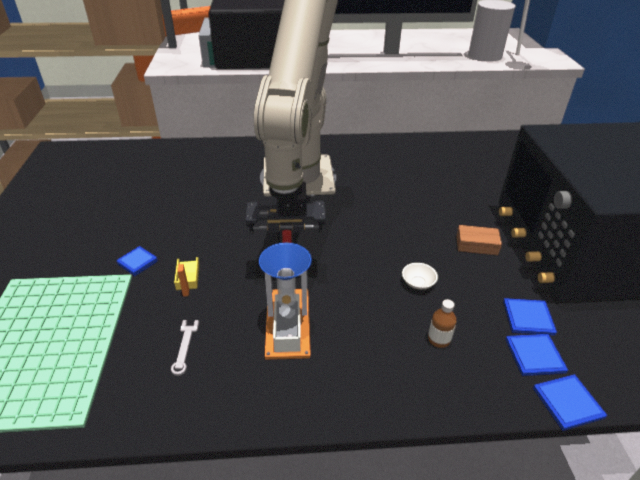

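The scoop stands upright at about (186, 275), the tube is clear, there are no stray balls on the bench, and the bystanders are where they started. I'm handing the job in.

```bash
python3 -c "
from bench import r
print(r.close_job())"
```

```text
the job is handed in; nothing more can be done
None
```

I poured the balls through the funnel with the pin seated, set the scoop down upright near its old spot and let go. Then I gripped the red knob and pulled the pin back, and handed the job in at about 32 s still holding it.

**Passed in the last checks:**
- **Pin:** the wrist picture puts it about 39.7 mm back, with no slip over the last pull. The arm's own travel of 41.3 mm from the grip is close to that. The spring pull on the wrist was about 9–10 N.
- **Scoop and bench:** the scoop is upright and empty, no balls are on the bench, and all five bystanders are within a few pixels of their starts.
- **Balls:** the tube and funnel throat look empty, and bright spots have appeared at the tray's low end.

**Not confirmed or off:**
- **Ball count:** the ball detector found none, because the tray wall and funnel hide them. That all five are in the tray is inferred from the empty scoop, tube, funnel and bench.
- **Grip on the scoop:** I started the lift before the jaws had fully closed, so I held the handle about 17 mm higher than planned. It did not slip, and I used the measured offset for the pour and the set-down.
- **Wrong-way move:** one sideways move went the wrong way over free bench, and I corrected it.

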